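Close a sprung instrument housing on its dowels and hold it shut

TASK

Someone left a heat sink standing on the circuit board in the open instrument housing: put it into the black parts tray and let go of it there. Then fit the upper housing half onto the two dowels of the lower half, the right way round, press it fully shut against the sprung circuit board, and finish while still holding it pressed shut - it springs open again if you let go. Leave everything else on the bench where it is.

Things in the scene. Friction and masses are not known exactly. Their poses are not given: they have to be found in the camera images.
- lower_rim (a point): Lower half of the housing: an open grey plastic box 130 x 80 mm (x, y) in an aluminium nest plate (170 x 110 mm), fixed. This point is the centre of the opening, level with the rim, 45 mm above the bench. z is up, x lies along the long side towards the end with the thick dowel. When the cover is fully shut its flat underside lies on this rim.
- dowel_thick (a point): Foot of the thick upright steel dowel (12 mm diameter), level with the rim of the lower half, at x +50, y +24 mm from the centre of the rim. The dowel rises 20 mm above the rim; its top 5 mm taper by 2.5 mm a side.
- dowel_thin (a point): Foot of the thin upright steel dowel (8 mm diameter), level with the rim, at x -50, y -24 mm from the centre of the rim. It rises 20 mm, with the same taper.
- board_top (a point): Centre of the flat top of the steel shield can (60 x 50 mm) on the circuit board inside the lower half. The board is carried on springs: at rest the can's top stands 6 mm above the rim.
- board (a joint): How far the sprung board is pushed down, in m: 0 at rest (can 6 mm above the rim), 0.006 when the can is level with the rim, that is with the cover fully shut. The spring pushes up with about 4 N at 0 and 9.5 N at 0.006 m, more than the cover weighs.
- cover_hump (a point): Centre of the hump of the cover (upper housing half): a raised block in the middle of the cover to hold it by, 60 mm long (x), 26 mm wide (y), 28 mm high. This point is 30 mm above the cover's flat underside and 14 mm above the slab's top. z is up, x lies along the long side towards the end with the larger hole and the dark window.
- hole_thick (a point): Centre of the cover's larger hole (14 mm) at the cover's flat underside, for the thick dowel: 50 mm along x, 24 mm along y, 30 mm below the centre of the hump.
- hole_thin (a point): Centre of the cover's smaller hole (10 mm) at the underside, for the thin dowel: -50 mm along x, -24 mm along y, 30 mm below the centre of the hump.
- heatsink_mid (a point): Finned aluminium heat sink, loose, 40 x 40 x 30 mm (x, y, height), about 90 g, standing on the shield can inside the lower half. This point is its centre, 15 mm above its underside; x and y lie along its sides.
- heatsink: The same heat sink; origin at the centre of its underside.
- cover: The cover, loose on the bench left or right of the housing: grey plastic slab 130 x 80 x 16 mm with two through holes and the hump on top, about 0.2 kg. One end has the larger hole and a dark window, the other the smaller hole and three round keys. It starts within 0.8 rad of the right way round. Origin at the centre of its flat underside, axes as the hump.
- lower: The lower half with its nest and sprung board; origin on the bench below the centre of the rim.
- tray: Open black plastic parts tray fixed to the bench, 150 x 130 mm (x, y), 22 mm high, walls and floor 4 mm; it is empty and lies on the other side of the housing from the cover. Origin at the centre of its underside.
- meter: Orange multimeter lying on the bench, 170 x 80 x 35 mm; a bystander. Origin at its underside.
- screwdriver: Screwdriver, 170 mm long, lying beside the housing on its left; a bystander.
- esd_brush: Small brush lying on the bench, 160 mm long; a bystander.
- spool: Steel-grey spool of solder, 54 mm across, 45 mm high, standing on the bench nearer the robot, right of the housing; a bystander.
- jar: Small amber jar with a white lid, 44 mm across, 42 mm high; a bystander.
- mouse: Black computer mouse on its pad; a bystander.
Things that resemble listed ones, but are neither listed nor needed, are in the scene too. What is shaped like the cover but pink is not meant.

How it is judged:
On the way, in this order (a step that is already met when the one before it is completed fails the run):
1. the heat sink lies in the tray, let go and at rest (x of heatsink_mid in the frame of tray between -0.072 and 0.072 m and y of heatsink_mid in the frame of tray between -0.062 and 0.062 m and height (world z) of heatsink_mid below 0.034 m and linear speed of heatsink below 0.02 m/s and contact force between the fingers and heatsink below 0.05 N and contact force between tray and heatsink above 0.2 N), for 0.2 s.
2. the cover is threaded on both dowels (horizontal distance between hole_thick and dowel_thick below 0.003 m and horizontal distance between hole_thin and dowel_thin below 0.003 m and z of hole_thick in the frame of dowel_thick below 0.012 m and z of hole_thin in the frame of dowel_thin below 0.012 m), for 0.1 s.
At the end, for the whole second after the job is handed in: Heat sink at rest in the tray, released. Each cover hole within 3 mm of its own dowel, cover within 1.5 mm of the rim at both dowels, board pushed down over 4.5 mm, cover still and pressing on the lower half with over 6 N, fingers still holding it with over 2 N (all of step 1 and horizontal distance between hole_thick and dowel_thick below 0.003 m and horizontal distance between hole_thin and dowel_thin below 0.003 m and z of hole_thick in the frame of dowel_thick below 0.0015 m and z of hole_thin in the frame of dowel_thin below 0.0015 m and value of joint board above 0.0045 m and contact force between the fingers and cover above 2 N and contact force between cover and lower above 6 N and linear speed of cover below 0.02 m/s); the arm keeps its last pose, push and grip.
It fails at once if a bystander is pushed by more than 30 mm (distance of any of meter, screwdriver, esd_brush, spool, jar, mouse from where it was at the start of the episode above 0.03 m).
It also fails if it takes over 61 s, if anything falls off the work surface, if the arm or the gripper's body presses on something with over 40 N, if the wrist force passes 120 N, or if a joint passes its speed limit or range.

ROBOT

A 6-joint arm with a two-finger parallel gripper is mounted at the origin on the work surface. World frame = base frame: x ahead of the robot, y to its left, z up, the work surface at z = 0. Lengths are in m, angles in rad, forces in N, time in s.
With the tool pointing down it reaches from about 0.35 to 0.775 m from the base axis. Payload 5.5 kg.
Tool frame: the origin (TCP) lies at the very end of the fingers, on their centre line; the grasp point (between the pads) lies 19 mm behind it; z points along the fingers, y is the line along which they close (so a half turn about z gives the same grasp; the last joint's range is limited). The gripper opens to 85 mm and grips with 20 to 120 N. Pads are 22 mm wide; open, the fingers measure 114 mm over their backs; the gripper's body (76 mm by 85 mm) begins 54 mm behind the grasp point. The pads swing forward as they close: fully open they stand 13 mm farther back than shut.
Start: joints at [0.964, 0.313, 0.046, 1.304, 0, 1.431], TCP at [0.259, 0.514, 0.231] pointing down, gripper open.
Joint ranges: [-2.76, 2.76], [-0.86, 1.69], [-1.03, 1.26], [-2.2, 2.34], [-1.47, 1.5], [-3.14, 3.14]. Speed limits (rad/s): [2.57, 2.57, 3.14, 3.14, 3.14, 3.14].

INTERFACE

Orientations are given as a unit quaternion [w, x, y, z].
In Python, from workcell import env, read_camera, get_calibration gives the robot as it stands.
- The arm moves only by the tool jog_arm, never from a script. Its argument "motion" is one flat list of numbers, 7 for each row, row after row: the shift along the tool's x, y, z as a fraction of full scale, then the turn, a rotation vector about the tool's x, y, z as a fraction of full scale, then the opening, from 0 (shut) to 1 (fully open). In form: [x, y, z, wx, wy, wz, grip, x, y, z, wx, wy, wz, grip, ...]. A call has 1 to 12 rows; each row is the pose to reach, as a shift and turn from the pose commanded when the call began, along the tool's axes at that moment; what a row does not reach only later rows make up. Full scale, the value 1, is 0.2 m for a shift and 90 degrees for a turn. A row lasts 1/8 s, in which the tool goes at most 62.5 mm and 10.7 degrees, less where a joint would pass 70% of its speed; a pose out of reach is approached as far as the arm can. A call with a number of a shift or a turn outside -1 to 1 is refused whole. A call with a gripper value outside its range is refused whole. The fingers move at their own pace and stop on an object; "newtons" is the grip in N (left out, the last holds). Time passes only in rows, so rows that repeat a pose let the fingers close. It gives the time, the measured TCP pose, the force, the opening and the grip force at its end, in the units of the state.
- env.get_state(): the state, without advancing time (a new reading comes with each control period).
- read_camera(name): name is "scene" or "side" or "wrist"; returns the picture (400x640x3 uint8, red, green, blue); there is no depth.
- get_calibration(name): a dict with "fx", "fy", "cx", "cy" (pixels), "dist" ([k1, k2, p1, p2, k3] as OpenCV has them; the pictures are not rectified), "world_from_camera" (4x4, takes a point from camera to world coordinates). Camera axes: x right, y down, z forward; pixel columns grow to the right and rows downward; lengths in m; the calibration is good to about 2 mm. A picture is of the moment at which its call begins: read the wrist's pose just before it. get_calibration takes no time and is no camera call; for the wrist camera it gives the pose at the moment of the call.
- env.hand_in(): hands the job in; it is judged then, once.
The state is a dict: "clock": time; "joint_pos": joint angles; "qvel": joint speeds; "tau": joint torques, N m; "tcp_pos": TCP position; "orientation": TCP orientation; "wrist_force": force on the tool from outside, world axes, zero at the start; "ft_torque": the same for the moment, N m; "finger_gap": finger opening in m; "grip_force": force on a finger pad.
Only numpy, scipy, OpenCV 4.12 (cv2) and the standard library are available. Lean on these libraries where they do the work, as an engineer would, in place of code of your own. Each camera call takes 0.05 s, during which the arm holds its last target. There are 200 camera calls.

## Working session

There is one attempt and no reset: what is moved stays moved. The work goes in short steps, Python scripts to look and compute and a tool call to move; the robot and the scene stay as the last step left them, time stands still between calls to the robot, and variables do not carry over. Pictures are saved under pics/ and viewed, at most 10 in all, crops included, and the job is handed in when it is done.

Besides the shell and the picture viewer there is one more tool, called after "Request:" as name(argument=value, ...) on one line, values as JSON. jog_arm: Moves the arm, as the interface text tells. Shift numbers are shares of 0.2 m and turn numbers shares of 90 degrees, none past 1 either way. Its arguments: {"type":"object","properties":{"motion":{"type":"array","items":{"type":"number"}},"newtons":{"type":"number"}},"required":["motion"]}

```bash
mkdir -p pics; cat > h.py <<'E'
import numpy as np, cv2
from workcell import env, read_camera, get_calibration
from scipy.spatial.transform import Rotation as R
def snap(n,f):
    c=get_calibration(n); im=read_camera(n)
    cv2.imwrite(f'pics/{f}.png',im[:,:,::-1]); np.save(f'pics/{f}.npy',im); np.save(f'pics/{f}_c.npy',c,allow_pickle=True)
    return im,c
def load(f): return np.load(f'pics/{f}.npy'),np.load(f'pics/{f}_c.npy',allow_pickle=True).item()
def K(c): return np.array([[c['fx'],0,c['cx']],[0,c['fy'],c['cy']],[0,0,1.]])
def ray(c,uv):
    p=cv2.undistortPoints(np.array(uv,float).reshape(-1,1,2),K(c),np.array(c['dist'],float)).reshape(-1,2)
    T=np.array(c['world_from_camera']); d=np.c_[p,np.ones(len(p))]@T[:3,:3].T
    return T[:3,3],d
def onz(c,uv,z):
    o,d=ray(c,uv); return o+d*((z-o[2])/d[:,2])[:,None]
def proj(c,P):
    T=np.linalg.inv(np.array(c['world_from_camera'])); r,_=cv2.Rodrigues(T[:3,:3])
    return cv2.projectPoints(np.array(P,float).reshape(-1,1,3),r,T[:3,3],K(c),np.array(c['dist'],float))[0].reshape(-1,2)
def rel(p,q=None):
    "shift in tool axes / 0.2 for world target p"
    s=env.get_state(); w=s['orientation']; r=R.from_quat([*w[1:],w[0]])
    return r.inv().apply(np.array(p)-s['tcp_pos'])/0.2
E
python3 - <<'E'
from h import *
a,ca=snap('scene','s0'); b,cb=snap('side','d0')
w,cw=snap('wrist','w0')
print(env.get_state())
for c in (ca,cb,cw): print(np.round(np.array(c['world_from_camera']),3).tolist(),c['fx'],c['cx'],c['cy'])
E
```

```text
{'clock': 0.15, 'joint_pos': array([ 9.64399790e-01,  3.13857497e-01,  4.52480168e-02,  1.30361415e+00,
       -1.47261036e-05,  1.43119155e+00]), 'qvel': array([-0.00087567, -0.0007482 ,  0.00268501, -0.00110713, -0.00054976,
        0.00083303]), 'tau': array([ 2.12423707e-03, -4.81065166e+01,  2.98815805e+01,  1.39022351e-02,
       -4.85690839e-05, -1.19192745e-05]), 'tcp_pos': array([0.25855682, 0.51315723, 0.23060018]), 'orientation': array([-2.53205765e-04,  2.31282594e-01,  9.72886351e-01, -6.67262058e-04]), 'wrist_force': array([-0.37643376,  0.52419404, -0.45286786]), 'ft_torque': array([0.03642327, 0.04925796, 0.02209958]), 'grip_force': 0.0, 'finger_gap': 0.08539709670870678}
[[0.21, 0.842, -0.497, 1.11], [0.978, -0.188, 0.095, -0.042], [-0.013, -0.506, -0.862, 1.073], [0.0, 0.0, 0.0, 1.0]] 425.9494687692826 319.32696851534206 201.35118583672417
[[-0.994, -0.09, 0.06, 0.461], [-0.107, 0.725, -0.68, 0.978], [0.017, -0.682, -0.731, 1.023], [0.0, 0.0, 0.0, 1.0]] 445.172760943539 321.2277466587039 200.00462105501717
[[0.449, 0.851, 0.273, 0.189], [0.894, -0.427, -0.139, 0.549], [-0.002, 0.306, -0.952, 0.374], [0.0, 0.0, 0.0, 1.0]] 353.19024047613226 318.8850555210313 202.11982561610947
```

View pics/s0.png

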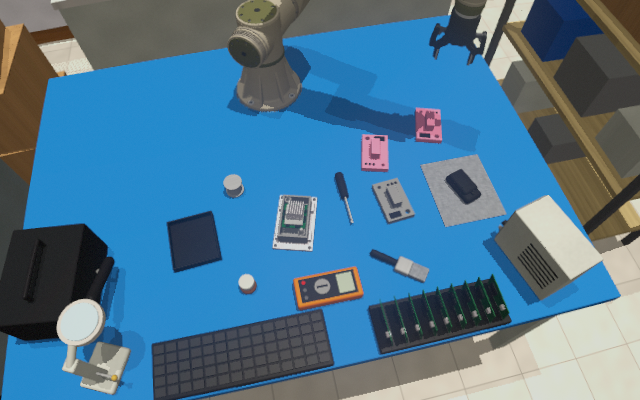

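View pics/d0.png

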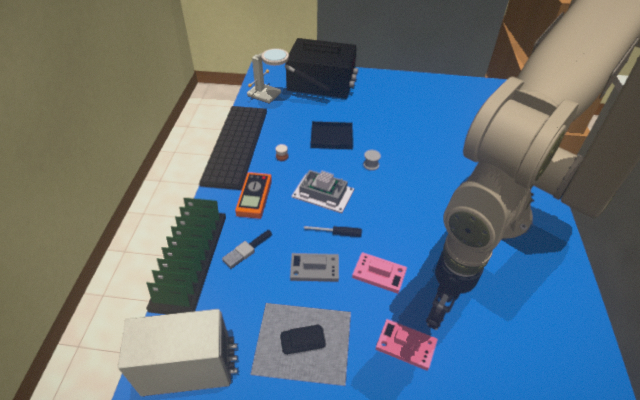

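Cover candidates in the scene picture: grey at (392,200), pink at (375,152) and (428,125). The grey one fits, since pink is excluded. The housing with the heat sink is at (296,220), the black tray at (194,241), and the screwdriver at (344,197).

```bash
python3 - <<'E'
from h import *
a,ca=load('s0'); b,cb=load('d0')
for n,c,uv,z in [('cover',ca,(392,197),.03),('house',ca,(296,222),.02),('tray',ca,(194,241),.01),('hs',ca,(296,208),.06),('screw',ca,(344,197),.01),('spool',ca,(233,185),.03),('coverS',cb,(315,266),.02),('trayS',cb,(332,135),.01),('hsS',cb,(325,180),.066)]:
    print(n,np.round(onz(c,[uv],z)[0],3))
A=cv2.resize(a[165:285,150:430],None,fx=2.85,fy=2.85,interpolation=cv2.INTER_CUBIC)
B=cv2.resize(b[110:290,250:410],None,fx=2,fy=2,interpolation=cv2.INTER_CUBIC)
cv2.imwrite('pics/crop1.png',A[:,:,::-1])
E
```

```text
cover [0.539 0.279 0.03 ]
house [ 0.554 -0.003  0.02 ]
tray [ 0.546 -0.291  0.01 ]
hs [0.532 0.003 0.06 ]
screw [0.498 0.149 0.01 ]
spool [ 0.399 -0.161  0.03 ]
coverS [0.535 0.291 0.02 ]
trayS [ 0.541 -0.288  0.01 ]
hsS [0.538 0.003 0.066]
```

View pics/crop1.png

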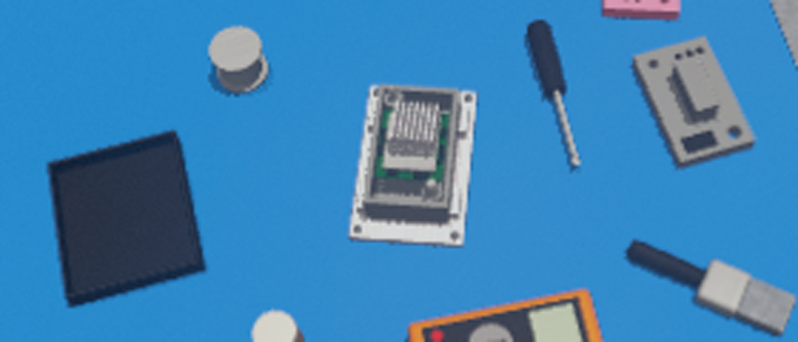

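The crop shows:
- **Cover:** grey, with the window end at (698,140), which is world +x. The larger hole is at (735,131) and the keys are at (687,52).
- **Housing:** thick dowel at (432,187), thin dowel at (391,97), heat sink at (412,135).
- **Tray:** (127,217).

I'll move the wrist camera over the housing.

Request:
jog_arm(motion=[-0.9,-0.65,-0.1,0,0,-0.297,1,-0.9,-0.65,-0.1,0,0,-0.297,1,-0.9,-0.65,-0.1,0,0,-0.297,1,-0.9,-0.65,-0.1,0,0,-0.297,1,-0.9,-0.65,-0.1,0,0,-0.297,1])

```text
clock: 0.78
tcp_pos: [0.3622, 0.3141, 0.2516]
orientation: [0.0, 0.003, 1.0, -0.0]
wrist_force: [-0.3, -0.2, 0.3]
finger_gap: 0.085
grip_force: 0.0
```

Request:
jog_arm(motion=[-0.8,-0.9,0,0,0,0,1,-0.8,-0.9,0,0,0,0,1,-0.8,-0.9,0,0,0,0,1,-0.8,-0.9,0,0,0,0,1,-0.8,-0.9,0,0,0,0,1])

```text
clock: 1.4
tcp_pos: [0.523, 0.1345, 0.2503]
orientation: [-0.0, 0.002, 1.0, -0.0]
wrist_force: [-0.5, -0.4, -0.3]
finger_gap: 0.0854
grip_force: 0.0
```

Request:
jog_arm(motion=[0,-0.65,0,0,0,0,1,0,-0.65,0,0,0,0,1,0,-0.65,0,0,0,0,1,0,-0.65,0,0,0,0,1])

```text
clock: 1.9
tcp_pos: [0.5206, 0.0074, 0.2512]
orientation: [-0.0, 0.0, 1.0, 0.0]
wrist_force: [-1.9, 0.7, -0.6]
finger_gap: 0.0854
grip_force: 0.0
```

```bash
python3 - <<'E'
from h import *
w,c=snap('wrist','w1'); print(np.array(env.get_state()['tcp_pos']))
print(proj(c,[[.54,.28,.016],[.554,0,.045],[.54,-.29,.02]]))
E
```

```text
[0.52057779 0.00795122 0.25122673]
[[556.45152548 182.06268726]
 [311.01553532 201.17245068]
 [ 57.27658748 182.63354518]]
```

View pics/w1.png

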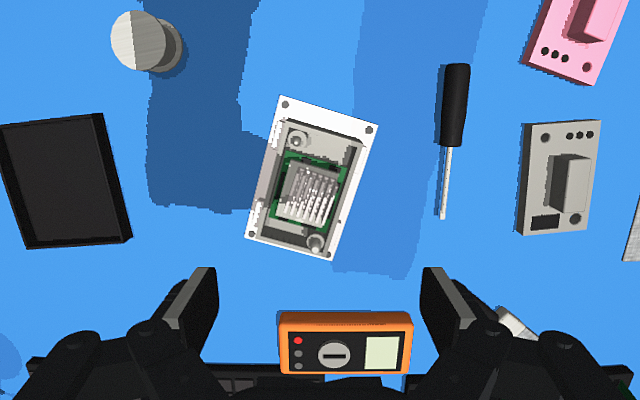

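This shows the thin dowel at (297,140), the thick dowel at (315,242), and the heat sink around (310,195). The tray is at (65,180), the grey cover at (560,178), and the screwdriver at (450,140). I'll measure the heat sink and tray in an enlarged crop.

```bash
python3 - <<'E'
from h import *
w,c=load('w1')
q=onz(c,[(283,97),(377,125),(332,260),(245,238)],.01); print(np.round(q,3))
d=onz(c,[(297,140),(315,242)],.065); print(np.round(d,4),np.linalg.norm(d[1]-d[0]))
v=d[1]-d[0]; yaw=np.arctan2(v[1],v[0])-np.arctan2(48,100); print('yaw',yaw,d.mean(0))
g=cv2.cvtColor(w,cv2.COLOR_RGB2HSV)
m=((g[...,2]<70)&(np.arange(640)[None]<150)&(np.arange(400)[:,None]<260)).astype(np.uint8)
k=max(cv2.findContours(m,0,2)[0],key=cv2.contourArea); r=cv2.minAreaRect(k)
print('tray',np.round(onz(c,cv2.boxPoints(r),.022),3), r)
A=cv2.resize(w[90:265,240:385],None,fx=3.4,fy=3.4,interpolation=cv2.INTER_CUBIC)
cv2.imwrite('pics/crop2.png',A[:,:,::-1])
E
```

```text
[[ 0.45  -0.03   0.01 ]
 [ 0.479  0.071  0.01 ]
 [ 0.64   0.024  0.01 ]
 [ 0.611 -0.079  0.01 ]]
[[ 0.4879 -0.0123  0.065 ]
 [ 0.5913  0.0043  0.065 ]] 0.10473934431829655
yaw -0.28899257423154345 [ 0.53958803 -0.00401602  0.065     ]
tray [[ 0.476 -0.358  0.022]
 [ 0.451 -0.222  0.022]
 [ 0.609 -0.209  0.022]
 [ 0.647 -0.361  0.022]] ((61.340789794921875, 183.5303497314453), (142.9785614013672, 113.1629638671875), 76.20051574707031)
```

View pics/crop2.png

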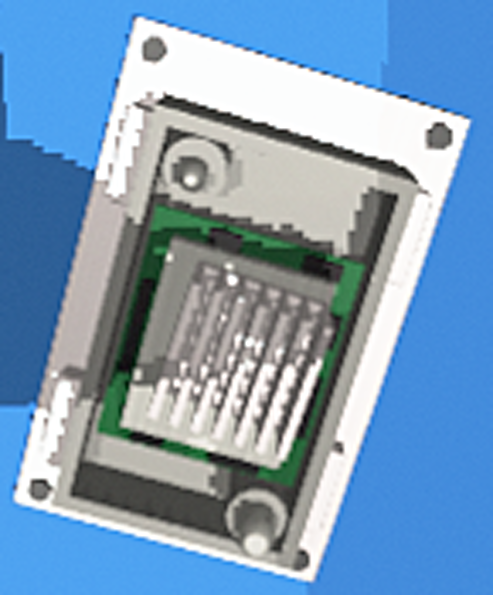

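```bash
python3 - <<'E'
from h import *
w,c=load('w1')
f=lambda L:np.array(L)/3.4+[240,90]
e=onz(c,f([(148,425),(285,462)]),.081); print(e, 'mid-20mm', e.mean(0)-.02*np.array([np.cos(.3),-np.sin(.3),0]))
d=onz(c,f([(190,176),(255,542)]),.065); print(d,np.linalg.norm(d[1]-d[0]))
print('can corners',onz(c,f([(168,238),(125,430),(285,468)]),.051))
t=onz(c,[(0,112),(102,113),(132,238),(27,248)],.022); print('tray',t,t.mean(0))
a,ca=load('s0'); f2=lambda L:np.array(L)/2.85+[150,165]
t=onz(ca,f2([(50,163),(177,132),(204,268),(70,304)]),.022); print('tray scene',t.round(3),t.mean(0))
T=onz(c,f([(148,425)]),.081)
e=onz(ca,f2([(386,143),(437,145)]),.081); print('scene hs top +x edge',e)
E
```

```text
[[ 0.55628026 -0.02527466  0.081     ]
 [ 0.56728521  0.01288503  0.081     ]] mid-20mm [ 5.42676004e-01 -2.84412345e-04  8.10000000e-02]
[[ 0.48951674 -0.01335265  0.065     ]
 [ 0.59961213  0.00423161  0.065     ]] 0.1114908189797475
can corners [[ 0.50947692 -0.02095063  0.051     ]
 [ 0.56877926 -0.03550814  0.051     ]
 [ 0.58118979  0.01338594  0.051     ]]
tray [[ 0.45930221 -0.34033697  0.022     ]
 [ 0.46375517 -0.22097511  0.022     ]
 [ 0.60673356 -0.21050422  0.022     ]
 [ 0.62167937 -0.34870021  0.022     ]] [ 0.53786758 -0.28012913  0.022     ]
tray scene [[ 0.477 -0.358  0.022]
 [ 0.469 -0.231  0.022]
 [ 0.622 -0.218  0.022]
 [ 0.631 -0.345  0.022]] [ 0.5498398 -0.2880059  0.022    ]
scene hs top +x edge [[ 0.55969654 -0.02912228  0.081     ]
 [ 0.57207301  0.01689093  0.081     ]]
```

Request:
jog_arm(motion=[-0.11,-0.04,0.1,0,0,0.185,1,-0.11,-0.04,0.3,0,0,0.185,1,-0.11,-0.04,0.6,0,0,0.185,1,-0.11,-0.04,0.7,0,0,0.185,1,-0.11,-0.04,0.7,0,0,0.185,1], newtons=40)

```text
clock: 2.58
tcp_pos: [0.5412, 0.0008, 0.1094]
orientation: [-0.002, 0.143, 0.99, 0.0]
wrist_force: [-0.9, -0.4, 0.5]
finger_gap: 0.0855
grip_force: 0.0
```

Request:
jog_arm(motion=[0,0,0.15,0,0,0,1,0,0,0.32,0,0,0,1,0,0,0.32,0,0,0,1,0,0,0.32,0,0,0,0,0,0,0.32,0,0,0,0,0,0,0.32,0,0,0,0,0,0,0.32,0,0,0,0,0,0,0.32,0,0,0,0])

```text
clock: 3.58
tcp_pos: [0.5441, -0.0018, 0.0482]
orientation: [0.001, 0.145, 0.989, 0.0]
wrist_force: [1.8, 0.3, 3.3]
finger_gap: 0.0394
grip_force: 44.4
```

Request:
jog_arm(motion=[0,0,-0.15,0,0,0,0,0,0,-0.45,0,0,0,0,-0.08,-0.25,-0.55,0,0,0,0,-0.16,-0.5,-0.55,0,0,0,0,-0.24,-0.75,-0.55,0,0,0,0,-0.32,-1.0,-0.55,0,0,0,0,-0.32,-1.0,-0.55,0,0,0,0])

```text
clock: 4.45
tcp_pos: [0.5462, -0.215, 0.1561]
orientation: [-0.001, 0.148, 0.989, -0.0]
wrist_force: [-0.3, -0.7, -0.8]
finger_gap: 0.0396
grip_force: 43.7
```

Request:
jog_arm(motion=[-0.06,-0.2,0,0,0,0,0,-0.11,-0.35,0,0,0,0,0,-0.11,-0.35,0.2,0,0,0,0,-0.11,-0.35,0.4,0,0,0,0,-0.11,-0.35,0.6,0,0,0,0,-0.11,-0.35,0.65,0,0,0,0,-0.11,-0.35,0.65,0,0,0,0])

```text
clock: 5.32
tcp_pos: [0.5475, -0.2839, 0.0269]
orientation: [-0.001, 0.145, 0.989, 0.001]
wrist_force: [-0.5, -0.3, -0.6]
finger_gap: 0.0398
grip_force: 43.6
```

```bash
python3 - <<'E'
from h import *
snap('scene','s1'); s=env.get_state(); print(s['tcp_pos'],s['finger_gap'],s['grip_force'])
E
```

```text
[ 0.54847084 -0.28473947  0.02818459] 0.03978760661594614 43.6303049325943
```

Request:
jog_arm(motion=[0,0,0.06,0,0,0,0,0,0,0.11,0,0,0,0,0,0,0.11,0,0,0,0,0,0,0.11,0,0,0,0])

```text
clock: 5.88
tcp_pos: [0.5479, -0.285, 0.0054]
orientation: [0.0, 0.145, 0.989, 0.0]
wrist_force: [0.6, 0.1, -0.6]
finger_gap: 0.0397
grip_force: 43.7
```

Request:
jog_arm(motion=[0,0,0,0,0,0,0.75,0,0,0,0,0,0,0.75,0,0,0,0,0,0,0.75,0,0,0,0,0,0,0.75,0,0,-0.2,0,0,0,0.75,0,0,-0.5,0,0,0,0.75,0,0,-0.8,0,0,0,0.75,0,0,-1.0,0,0,0,0.75,0,0,-1.0,0,0,0,1])

```text
clock: 7.0
tcp_pos: [0.5499, -0.2862, 0.2099]
orientation: [0.004, 0.145, 0.989, -0.002]
wrist_force: [0.5, 0.4, 0.3]
finger_gap: 0.08
grip_force: 0.0
```

```bash
python3 - <<'E'
from h import *
a,ca=snap('scene','s2'); w,c=snap('wrist','w2'); s=env.get_state(); print(s['tcp_pos'],s['orientation'])
A=np.hstack([cv2.resize(w,(480,300)),cv2.resize(a[165:285,150:310],(320,240))[:300] if 0 else cv2.copyMakeBorder(cv2.resize(a[165:285,150:310],(320,240)),0,60,0,0,0)])
cv2.imwrite('pics/v2.png',A[:,:,::-1])
E
```

```text
[ 0.54796502 -0.28497312  0.20539165] [ 3.29807171e-04  1.44903841e-01  9.89445681e-01 -1.11864961e-04]
```

View pics/v2.png

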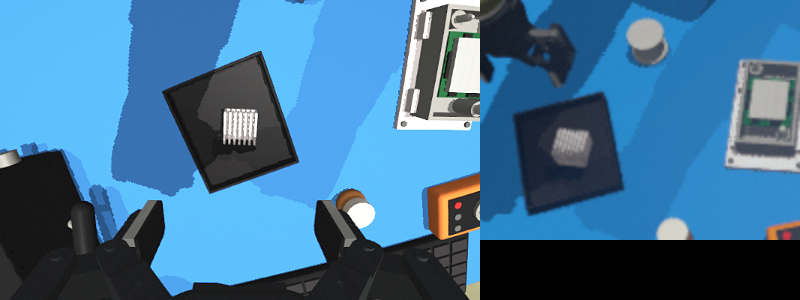

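The heat sink sits upright in the tray, at (240,125) in the wrist view. Next I'll look at the housing from above, then the cover.

Request:
jog_arm(motion=[0.4,1.0,0,0,0,0,1,0.4,1.0,0,0,0,0,1,0.4,1.0,0,0,0,0,1,0.4,1.0,0,0,0,0,1,0.4,1.0,0,0,0,0,1])

```text
clock: 7.72
tcp_pos: [0.5272, -0.0681, 0.2036]
orientation: [-0.002, 0.143, 0.99, 0.0]
wrist_force: [-0.3, 0.1, -0.2]
finger_gap: 0.0856
grip_force: 0.0
```

Request:
jog_arm(motion=[0.14,0.33,0,0,0,0,1,0.14,0.33,0,0,0,0,1,0.14,0.33,0,0,0,0,1,0.14,0.33,0,0,0,0,1])

```text
clock: 8.22
tcp_pos: [0.521, -0.0005, 0.2048]
orientation: [-0.0, 0.146, 0.989, -0.0]
wrist_force: [-0.8, 0.3, 0.8]
finger_gap: 0.0852
grip_force: 0.0
```

```bash
python3 - <<'E'
from h import *
snap('wrist','w3'); s=env.get_state(); print(s['tcp_pos'],s['qvel'].round(3))
E
```

```text
[ 0.52101154 -0.00055561  0.20492529] [-0.001 -0.002  0.002  0.004  0.002  0.002]
```

Request:
jog_arm(motion=[0.4,0.95,0,0,0,0,1,0.4,0.95,0,0,0,0,1,0.4,0.95,0,0,0,0,1,0.4,0.95,0,0,0,0,1,0.4,0.95,0,0,0,0,1])

```text
clock: 8.9
tcp_pos: [0.4988, 0.206, 0.2051]
orientation: [-0.0, 0.144, 0.99, -0.0]
wrist_force: [0.4, -0.1, 0.0]
finger_gap: 0.0853
grip_force: 0.0
```

Request:
jog_arm(motion=[0,0.45,0,0,0,0,1,0,0.45,0,0,0,0,1,0,0.45,0,0,0,0,1,0,0.45,0,0,0,0,1])

```text
clock: 9.4
tcp_pos: [0.5247, 0.29, 0.2051]
orientation: [-0.0, 0.146, 0.989, -0.001]
wrist_force: [-0.4, -0.6, 0.5]
finger_gap: 0.0854
grip_force: 0.0
```

```bash
python3 - <<'E'
from h import *
w,c=snap('wrist','w4'); s=env.get_state(); print(s['tcp_pos'],s['qvel'].round(3))
u=proj(c,[[.537,.285,.016]])[0]; print(u)
w3,c3=load('w3'); v=proj(c3,[[.5446,-.0046,.05]])[0]; print(v)
o=[]
for im,p in ((w3,v),(w,u)):
    x,y=int(p[0])-100,int(max(p[1]-110,0)); x=min(max(x,0),440); y=min(y,180); print(x,y)
    o.append(cv2.resize(im[y:y+220,x:x+200],None,fx=2,fy=2,interpolation=cv2.INTER_CUBIC))
cv2.imwrite('pics/v4.png',np.hstack(o)[:,:,::-1])
E
```

```text
[0.52457629 0.29004209 0.2052155 ] [ 0.002 -0.008 -0.003 -0.004  0.001  0.004]
[317.13976866 186.91567723]
[321.42708165 208.46814609]
221 98
217 76
```

View pics/v4.png

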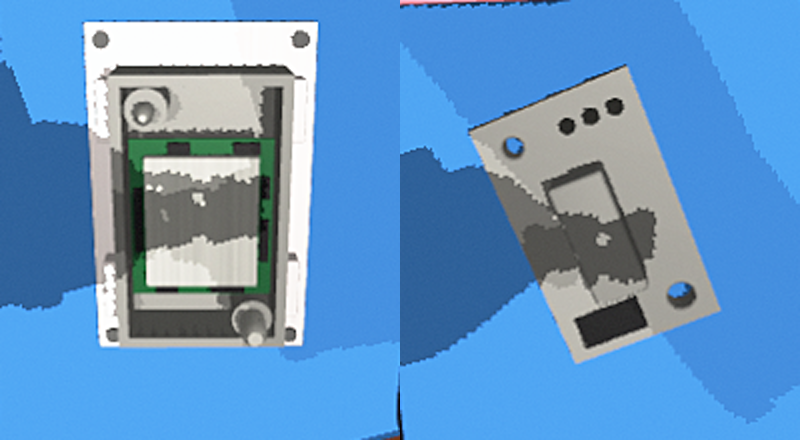

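Left crop shows the housing emptied, with the thin dowel top near (145,116) and the thick one near (255,338). Right crop shows the cover, with its small hole at (513,147), large hole at (682,294) and keys at (590,116).

```bash
python3 - <<'E'
from h import *
w3,c3=load('w3'); w,c=load('w4')
f=lambda L,o:np.array(L,float)/2+o
def fr(a,b,n):
    v=b-a; print(n,'mid',((a+b)/2).round(4),'len',np.linalg.norm(v).round(4),'yaw',(np.arctan2(v[1],v[0])-np.arctan2(48,100)).round(4))
d=onz(c3,f([(145,116),(255,339)],[221,98]),.065); fr(d[0],d[1],'dowels')
q=onz(c3,f([(143,157),(258,155),(262,287),(145,287)],[221,98]),.051); print('can',q.mean(0))
# cover
hsv=cv2.cvtColor(w,cv2.COLOR_RGB2HSV); m=(hsv[...,1]<90).astype(np.uint8)
m[:76]=0;m[290:]=0;m[:,:217]=0;m[:,400:]=0
ks=cv2.findContours(m,0,2)[0]; k=max(ks,key=cv2.contourArea)
P=onz(c,k.reshape(-1,2),.016)[:,:2]; r=cv2.minAreaRect((P*1000).astype(np.float32)); print('cover outline',r)
h=onz(c,f([(113,147),(282,294)],[217,76]),.016); fr(h[0],h[1],'holes approx')
g=w[...].astype(int).max(2)
for p in f([(113,147),(282,294)],[217,76]):
    x,y=p.astype(int); s=(slice(y-11,y+12),slice(x-11,x+12))
    b=((hsv[s][...,1]>90)|(hsv[s][...,2]<110)).astype(np.uint8)
    for kk in cv2.findContours(b,0,2)[0]:
        if cv2.contourArea(kk)>15:
            (ex,_),rad=cv2.minEnclosingCircle(kk); M=cv2.moments(kk); print('hole px',ex+x-11,_+y-11,rad,M['m10']/M['m00']+x-11,M['m01']/M['m00']+y-11)
q=onz(c,f([(70,130),(227,66),(320,310),(177,362)],[217,76]),.016); print(q.mean(0)); v=q[3]-q[0]; print(np.arctan2(v[1],v[0])); v=q[2]-q[1]; print(np.arctan2(v[1],v[0]))
E
```

```text
dowels mid [ 0.5453 -0.004   0.065 ] len 0.1115 yaw -0.3014
can [ 0.54557969 -0.00434537  0.051     ]
cover outline ((537.268798828125, 283.8299865722656), (131.26568603515625, 80.4852066040039), 5.401211738586426)
holes approx mid [0.5375 0.2848 0.016 ] len 0.1111 yaw 0.0973
hole px 273.0714282989502 149.5 5.369134902954102 273.0597701149425 149.48505747126435
hole px 357.31012630462646 223.0316457748413 6.973537445068359 357.2722443559097 223.20053120849934
[0.53777829 0.28468563 0.016     ]
0.09437763690910131
0.09130658521595995
```

Request:
jog_arm(motion=[-0.069,-0.008,0,0,0,-0.247,1,-0.069,-0.008,0.2,0,0,-0.247,1,-0.069,-0.008,0.45,0,0,-0.247,1,-0.069,-0.008,0.6,0,0,-0.247,1,-0.069,-0.008,0.6,0,0,-0.247,1,-0.069,-0.008,0.6,0,0,-0.247,1], newtons=100)

```text
clock: 10.2
tcp_pos: [0.5381, 0.286, 0.087]
orientation: [0.001, -0.048, 0.999, 0.0]
wrist_force: [0.4, 0.3, -0.4]
finger_gap: 0.0854
grip_force: 0.0
```

```bash
python3 - <<'E'
from h import *
s=env.get_state(); print(s['tcp_pos'],s['orientation'],rel([.5373,.2845,.019]))
E
```

```text
[0.5381319  0.28603825 0.08695873] [ 9.85816506e-04 -4.79659885e-02  9.98848442e-01  2.86543176e-04] [ 0.00555584 -0.00741964  0.33977975]
```

Request:
jog_arm(motion=[0.005,-0.007,0.15,0,0,0,1,0.005,-0.007,0.3,0,0,0,1,0.005,-0.007,0.34,0,0,0,1,0.005,-0.007,0.34,0,0,0,1,0.005,-0.007,0.34,0,0,0,0,0.005,-0.007,0.34,0,0,0,0,0.005,-0.007,0.34,0,0,0,0,0.005,-0.007,0.34,0,0,0,0,0.005,-0.007,0.34,0,0,0,0,0.005,-0.007,0.34,0,0,0,0])

```text
clock: 11.45
tcp_pos: [0.5369, 0.2853, 0.0182]
orientation: [0.001, -0.049, 0.999, 0.0]
wrist_force: [0.2, 0.8, 6.1]
finger_gap: 0.0244
grip_force: 100.4
```

Request:
jog_arm(motion=[0,0,-0.1,0,0,0,0,0,0,-0.3,0,0,0,0,0,0,-0.5,0,0,0,0,0,-0.1,-0.6,0,0,0,0,0.02,-0.3,-0.6,0,0,0.05,0,0.03,-0.5,-0.6,0,0,0.1,0,0.05,-0.7,-0.6,0,0,0.15,0,0.07,-0.9,-0.6,0,0,0.2,0,0.07,-1.0,-0.6,0,0,0.251,0,0.07,-1.0,-0.6,0,0,0.251,0,0.07,-1.0,-0.6,0,0,0.251,0])

```text
clock: 12.82
tcp_pos: [0.5411, 0.0845, 0.1367]
orientation: [-0.001, 0.148, 0.989, 0.0]
wrist_force: [0.8, -0.0, -1.8]
finger_gap: 0.0242
grip_force: 99.3
```

```bash
python3 - <<'E'
from h import *
s=env.get_state(); print(s['tcp_pos'],s['orientation'],s['finger_gap'],s['wrist_force'],rel([.5449,-.0042,.13]))
E
```

```text
[0.54112208 0.08449278 0.13665486] [-7.00106753e-04  1.47778843e-01  9.89020181e-01  7.21317018e-05] 0.024164469732490278 [ 0.75422694 -0.01992698 -1.81880967] [-0.14774132 -0.41857083  0.03309345]
```

Request:
jog_arm(motion=[-0.07,-0.2,0.03,0,0,0,0,-0.148,-0.419,0.03,0,0,0,0,-0.148,-0.419,0.03,0,0,0,0,-0.148,-0.419,0.03,0,0,0,0])

```text
clock: 13.32
tcp_pos: [0.5453, -0.0034, 0.131]
orientation: [-0.0, 0.148, 0.989, 0.0]
wrist_force: [0.3, -0.4, -2.6]
finger_gap: 0.0244
grip_force: 99.5
```

```bash
python3 - <<'E'
from h import *
w,c=snap('wrist','w5'); s=env.get_state(); t=s['tcp_pos'];print(t,s['orientation'])
a,ca=snap('scene','s5'); b,cb=snap('side','d5')
z=t[2]-.0182; yaw=-2*np.arctan2(s['orientation'][1],s['orientation'][2]); r=np.array([[np.cos(yaw),-np.sin(yaw)],[np.sin(yaw),np.cos(yaw)]])
L=np.array([[-50,-24],[50,24],[65,40],[65,-40],[-65,-40],[-65,40]])/1000
X=np.c_[L@r.T+t[:2],np.full(6,z+.016)]; u=proj(c,X); print(u.round(1))
im=w.copy()
for p in u: cv2.circle(im,tuple(int(v) for v in p.round()),1,(255,0,0),-1)
A=cv2.resize(im[60:340,190:450],None,fx=2,fy=2)
cv2.imwrite('pics/v5.png',A[:,:,::-1])
E
```

```text
[ 0.5452709  -0.00298587  0.13110738] [-2.85114701e-04  1.47175168e-01  9.89110368e-01  2.61336183e-04]
[[260.8 159.3]
 [365.  353.2]
 [393.9 375.6]
 [242.3 375.5]
 [220.1 123.2]
 [416.  123.3]]
```

View pics/v5.png

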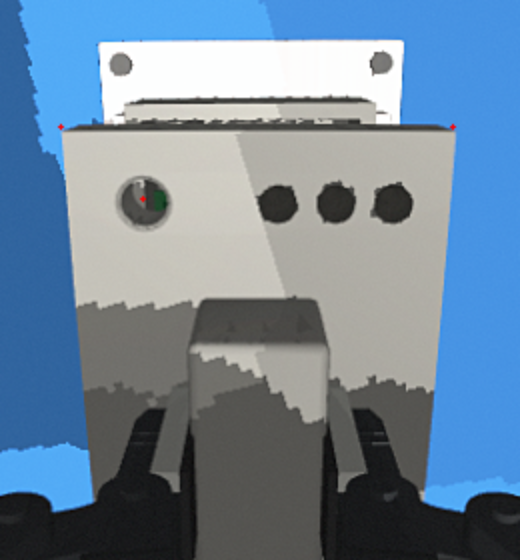

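```bash
python3 - <<'E'
from h import *
print(rel([.5447,-.0044,.076]))
E
```

```text
[ 0.0008025  -0.00849947  0.27618791]
```

Request:
jog_arm(motion=[0.001,-0.008,0.05,0,0,0,0,0.001,-0.008,0.13,0,0,0,0,0.001,-0.008,0.19,0,0,0,0,0.001,-0.008,0.22,0,0,0,0,0.001,-0.008,0.235,0,0,0,0,0.001,-0.008,0.245,0,0,0,0,0.001,-0.008,0.255,0,0,0,0,0.001,-0.008,0.255,0,0,0,0])

```text
clock: 14.48
tcp_pos: [0.545, -0.0057, 0.0804]
orientation: [0.0, 0.148, 0.989, 0.0]
wrist_force: [0.6, 0.1, -2.5]
finger_gap: 0.0242
grip_force: 99.5
```

Request:
jog_arm(motion=[0,0,0.01,0,0,0,0,0,0,0.02,0,0,0,0,0,0,0.03,0,0,0,0,0,0,0.04,0,0,0,0,0,0,0.04,0,0,0,0])

```text
clock: 15.1
tcp_pos: [0.5447, -0.0056, 0.072]
orientation: [-0.0, 0.148, 0.989, 0.0]
wrist_force: [-0.1, -0.7, -1.2]
finger_gap: 0.0243
grip_force: 99.5
```

Request:
jog_arm(motion=[0,0,0.01,0,0,0,0,0,0,0.02,0,0,0,0,0,0,0.03,0,0,0,0,0,0,0.04,0,0,0,0,0,0,0.045,0,0,0,0,0,0,0.045,0,0,0,0], newtons=120)

```text
clock: 15.85
tcp_pos: [0.545, -0.0056, 0.0639]
orientation: [0.0, 0.148, 0.989, 0.0]
wrist_force: [-2.4, 0.2, 6.6]
finger_gap: 0.0238
grip_force: 122.1
```

Request:
jog_arm(motion=[0,0,0.005,0,0,0,0,0,0,0.01,0,0,0,0,0,0,0.01,0,0,0,0])

```text
clock: 16.23
tcp_pos: [0.545, -0.0056, 0.0632]
orientation: [0.001, 0.148, 0.989, -0.0]
wrist_force: [-6.8, 1.1, 15.3]
finger_gap: 0.0238
grip_force: 124.1
```

Request:
jog_arm(motion=[0,0,0.005,0,0,0,0,0,0,0.01,0,0,0,0,0,0,0.01,0,0,0,0,0,0,0.01,0,0,0,0])

```text
clock: 16.73
tcp_pos: [0.5451, -0.0056, 0.0632]
orientation: [0.001, 0.148, 0.989, -0.0]
wrist_force: [-11.5, 0.9, 29.5]
finger_gap: 0.0239
grip_force: 126.0
```

```bash
python3 - <<'E'
from h import *
b,c=snap('side','d6'); a,ca=snap('scene','s6'); s=env.get_state(); print(s['clock'],s['wrist_force'],s['ft_torque'],s['tcp_pos'],s['qvel'].round(4))
A=np.hstack([cv2.resize(b[110:210,280:400],(480,400),interpolation=2),cv2.resize(a[180:260,270:330],(300,400),interpolation=2)])
cv2.imwrite('pics/v6.png',A[:,:,::-1])
E
```

```text
16.825 [-11.20621781   1.32029696  29.65714013] [0.28051759 2.32032499 0.05939235] [ 0.54504571 -0.00564278  0.0632283 ] [ 0.      0.0002 -0.0007  0.0005 -0.     -0.0008]
```

View pics/v6.png

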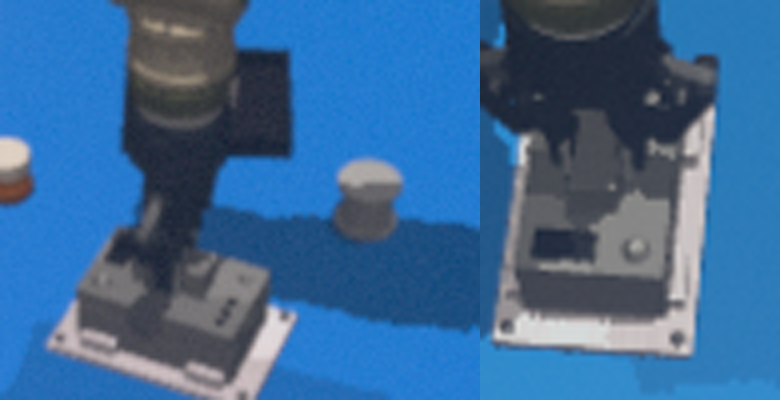

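The side view at (175,300) shows the cover flush on the housing with no gap. In the scene view the thick dowel comes through its hole at (635,248). The press force is steady at about 30 N and the TCP no longer moves down.

```bash
python3 -c "
from workcell import env
print(env.hand_in())"
```

```text
the job is handed in; nothing more can be done
None
```

The job is handed in, with no verdict returned: the heat sink was released in the black tray, and the grey cover sits flush on both dowels the right way round, still gripped and pressed shut at about 30 N.

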